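Release the ratchet and lay the signing screen flat

ROBOT

A 6-joint arm with a two-finger parallel gripper is mounted at the origin on the work surface. World frame = base frame: x ahead of the robot, y to its left, z up, the work surface at z = 0. Lengths are in m, angles in degrees, forces in N, time in s.
With the tool pointing down it reaches from about 0.4 to 0.825 m from the base axis. Payload 7 kg.
Tool frame: the origin (TCP) lies between the finger pads; the fingertips stand 19 mm ahead of it and the grasp point (between the pads) is the TCP; z points along the fingers, y is the line along which they close (so a half turn about z gives the same grasp; the last joint's range is limited). The gripper opens to 88 mm and grips with 3 to 60 N. Pads are 19 mm wide; open, the fingers measure 130 mm over their backs; the gripper's body (78 mm by 193 mm) begins 47 mm behind the grasp point.
Start: joints at [92.481, 20.546, 0.682, 0, -70.136, -16.507], TCP at [0.164, 0.655, 0.246] pointing down, gripper open.
Joint ranges: [-176.03, 176.03], [-82.01, 121.73], [-58.28, 71.71], [-173.87, 95.51], [-174.79, -0.11], [-173.66, 173.66]. Speed limits (degrees/s): [136.94, 136.94, 172.46, 180, 180, 180].

INTERFACE

Orientations are given as [roll, pitch, yaw] about the fixed x, y, z axes, in that order (R = Rz(yaw) Ry(pitch) Rx(roll)).
In Python, from plant import get_obs, snapshot, close_job, spot_in, spot_point gives the robot as it stands.
- The arm moves only by the tool play_rows, never from a script. Its argument "plan" is a list of rows, each a list of 6 numbers: the shift along the tool's x, y, z in cm, then the turn, a rotation vector about the tool's x, y, z in degrees. A call has 1 to 20 rows; each row shifts and turns the commanded pose from where the row before left it, along the tool's axes as they then stand; what a row does not reach is not made up. A row lasts 1/12 s, in which the tool goes at most 41.7 mm and 7.16 degrees, less where a joint would pass 70% of its speed; a pose out of reach is approached as far as the arm can. A call is refused whole if a number of a shift passes 4.17 or a number of a turn 7.16, either way. A call with a gripper value outside its range is refused whole. "grip" is the finger opening in cm, from 0 to 8.76, set as the call begins (left out, the last holds). The fingers move at their own pace and stop on an object; the grip force is fixed at half the most. Time passes only in rows, so rows that do not move let the fingers close. It gives the time, the measured TCP pose, the force, the opening and the grip force at its end, in the units of the state.
- get_obs(): the state, without advancing time (a new reading comes with each control period).
- snapshot(name): name is "side" or "top"; returns a dict with "frame" (400x640x3 uint8, red, green, blue), "fx", "fy", "cx", "cy" (pixels), "position" and "attitude" of the camera in the world. Camera axes: x right, y down, z forward; pixel columns grow to the right and rows downward; lengths in m; the calibration is good to about 2 mm. A picture is of the moment at which its call begins. There is no depth.
- close_job(): hands the job in; it is judged then, once.
Trained networks look in the newest picture that a camera, given by its name, has taken for a name from the list of things; names that differ only in an ending like _2 or _b are one class to them, and where a whole thing is asked for, a point or a joint stands for the part that bears it (a point fixed in the world has none). Each returns a list of dicts, best first, with "score" (0 to 1); they miss things now and then, are a little off and sometimes report something else, mostly with a low value. They report only what shows in the picture. A call takes as long as a camera call.
- spot_in(camera, thing): "position" ([x, y, z] in m, in world coordinates, good to about 4 mm: the middle of the surface that is visible of it).
- spot_point(camera, thing): "position" ([x, y, z] in m, in world coordinates, good to about 4 mm: a listed point, or the origin of a listed thing).
The state is a dict: "clock": time; "joint_pos": joint angles; "qvel": joint speeds; "tau": joint torques, N m; "tool_pos": TCP position; "orientation": TCP orientation; "force": force on the tool from outside, world axes, zero at the start; "moment": the same for the moment, N m; "opening": finger opening in m; "gripper_force": force on a finger pad.
Only numpy, scipy, OpenCV 4.12 (cv2) and the standard library are available. Lean on these libraries where they do the work, as an engineer would, in place of code of your own. Each camera call takes 0.05 s, during which the arm holds its last target. There are 200 camera calls.

TASK

A donor wants to sign: lower the tilted tablet stand on the donation desk until its panel lies fully flat. Its ratchet will not let it down, so flip the red release lever right over to the released side first and leave it there; the hooked pawl jams while it carries the panel, so raise the panel towards its upper stop before flipping, and force nothing. Lower the panel gently and leave the other things on the desk where they are.

Things in the scene. Friction and masses are not known exactly. Their poses are not given: they have to be found in the camera images.
- stand: Heavy fixed tablet stand, dark steel base 270 x 310 x 18 mm (x -70..200, y -143..167), grey cheeks. Origin on the desk below the middle of the panel's hinge; x runs level from the hinge towards the panel's free edge (roughly away from the robot), y left, z up. On its +y side, y 139..153 mm: a toothed wheel of 66 mm radius about the hinge, and over it the pawl with its red lever.
- stand_hinge (a point): Middle of the panel's hinge axis (parallel to the stand's y), 65 mm above the stand's origin; axes as the stand's. Friction hinge, 0.55 N m: the panel (about 0.4 kg) stays where it is left. A level pull of 5 to 9 N at its free edge raises it; 1 to 3 N pressed down there lowers it once the pawl is off.
- panel (a joint): Tilt of the panel, rad: 0 = level (fully flat, firm stop), larger = free edge higher. Starts at 0.73 to 0.80, held by a ratchet tooth; raised freely up to a firm stop at 0.92. With the pawl engaged it goes no lower than 0.72. The pawl's toe stays hooked under the tooth until the panel is raised to about 0.87; above that the pawl flips freely.
- panel_edge (a point): Middle of the free edge, on the panel's face, 196 mm from the hinge axis. Panel: aluminium plate 196 x 236 x 10 mm (y -118..118), middle plane through the hinge axis, so this point is 5 mm above that plane. Its face looks up and to the robot; a black tablet, 7 mm thick, covers 23 to 173 mm from the hinge. x: hinge to edge, z: out of the face.
- pawl (a joint): Pawl with its lever, rad: 0 to 0.1 = engaged, lever leaning 24 degrees to the stand's -x; grows as the handle goes to the stand's +x. Upright at 0.42; past that it falls by its own weight to the released stop at 0.84 and stays there. Free, it needs about 1 N at the handle; hooked, it stops dead at about 0.1 or less.
- pawl_handle (a point): Centre of the lever's red handle: a round bar 18 mm thick, 62 mm long along the stand's y, 70 mm from the pawl's pivot. Engaged, it is about 18 mm in x, 167 mm in y and 220 mm in z from the stand's origin.
- pawl_pivot (a point): Point on the pawl's pivot axis (parallel to the stand's y): 47, 146, 157 mm from the stand's origin; axes as the stand's.
- tape_gun: Bystander: red and blue hand tape dispenser, 175 mm long, 80 mm high, on the desk at the right of the stand. Origin under it.
- tape_roll: Bystander: clear tape roll, 96 mm across, 48 mm high, lying on the desk beyond the stand's free edge. Origin under its centre.
- mug: Bystander: blue mug, 95 mm high. Origin under its centre.
- scanner: Bystander: grey and black hand scanner, 168 mm long, 41 mm high. Origin under it.
- carton: Bystander: small carton 110 x 150 x 75 mm. Origin under its centre.
- jar: Bystander: jar with a green lid, 100 mm high. Origin under its centre.

How it is judged:
By the outcome, as a careful person would: the job done as asked, in the order asked, and still so for the second after the job is handed in, with the robot touching nothing.
It also fails if it takes over 48 s, if anything falls off the work surface, if the arm or the gripper's body presses on something with over 40 N, if the wrist force passes 120 N, or if a joint passes its speed limit or range.

## Working session

There is one attempt and no reset: what is moved stays moved. The work goes in short steps, Python scripts to look and compute and a tool call to move; the robot and the scene stay as the last step left them, time stands still between calls to the robot, and variables do not carry over. Pictures are saved under pics/ and viewed, at most 10 in all, crops included, and the job is handed in when it is done.

Besides the shell and the picture viewer there is one more tool, called after "Request:" by a JSON object that holds its "method" and its "body", one argument or row to a line. play_rows: Moves the arm, as the interface text tells. Its arguments: {"type":"object","properties":{"plan":{"type":"array","items":{"type":"array","items":{"type":"number"}}},"grip":{"type":"number"}},"required":["plan"]}

```bash
mkdir -p pics; ls
cat > h.py <<'E'
import numpy as np, cv2
from plant import *
from scipy.spatial.transform import Rotation as R
def pic(cam,name):
    s=snapshot(cam); cv2.imwrite(f'pics/{name}.png',s['frame'][:,:,::-1]); return s
def f(v): return np.round(np.array(v,float),4).tolist()
E
python3 - <<'E'
from h import *
o=get_obs(); print({k:f(v) for k,v in o.items()})
for c in ('side','top'):
    s=pic(c,c+'0'); print(c,s['fx'],s['cx'],s['cy'],f(s['position']),s['attitude'])
    for t in ('stand','stand_hinge','panel_edge','pawl_handle','pawl_pivot','tape_gun','tape_roll','mug','scanner','carton','jar'):
        print(t,[(f(d['position']),round(d['score'],2)) for d in spot_point(c,t)[:2]])
E
```

```text
pics
{'clock': 0.0, 'joint_pos': [92.4828, 20.5901, 0.6342, -0.0197, -70.1366, -16.5076], 'qvel': [-0.0005, 0.0254, -0.0963, -0.1051, 0.0464, -0.0141], 'tau': [0.0003, -58.2721, 29.3052, 6.9972, 0.007, -0.0002], 'tool_pos': [0.1635, 0.6544, 0.2446], 'orientation': [179.9061, -0.0086, -14.0315], 'force': [0.5346, 0.4644, -0.6737], 'moment': [-0.0276, -0.0045, 0.0075], 'gripper_force': 0.0, 'opening': 0.0873}
side 467.9204722429647 325.76142668287434 196.3207223451548 [0.3459, -1.0789, 0.9671] [-126.69170745   -0.15159787  -14.70767455]
stand [([0.4779, 0.1019, -0.0016], 0.83)]
stand_hinge [([0.4771, 0.1039, 0.0633], 0.68)]
panel_edge [([0.6131, 0.0946, 0.2047], 0.84), ([0.4768, 0.1035, -0.0037], 0.53)]
pawl_handle [([0.5011, 0.2635, 0.2144], 0.68)]
pawl_pivot [([0.5299, 0.2466, 0.1571], 0.68)]
tape_gun [([0.5311, -0.1315, -0.0024], 0.62)]
tape_roll [([0.7411, 0.0259, -0.0024], 0.64), ([0.6118, 0.456, -0.0002], 0.59)]
mug [([0.5052, 0.4341, 0.0006], 0.65)]
scanner [([0.543, -0.5104, 0.0], 0.94)]
carton [([0.6869, -0.4429, 0.0007], 0.68), ([0.4998, 0.2666, 0.2152], 0.31)]
jar [([0.6121, 0.4577, -0.0018], 0.72)]
top 434.6011524523939 323.25959154820754 199.3138491555745 [0.5137, -0.015, 1.3709] [-174.40319789   -1.05480426  -91.16917136]
stand [([0.4705, 0.1024, 0.0021], 0.9)]
stand_hinge [([0.4712, 0.1012, 0.0661], 0.59)]
panel_edge []
pawl_handle [([0.5024, 0.2673, 0.2207], 0.59)]
pawl_pivot [([0.4695, 0.1006, 0.0001], 0.7), ([0.5282, 0.2453, 0.1574], 0.65)]
tape_gun [([0.5287, -0.1321, -0.0017], 0.95)]
tape_roll [([0.7418, 0.0252, 0.0025], 0.56)]
mug [([0.506, 0.4338, 0.0018], 0.57)]
scanner [([0.5445, -0.5075, -0.0025], 0.73)]
carton [([0.6898, -0.4475, 0.0042], 0.58)]
jar [([0.6119, 0.4537, 0.0021], 0.73)]
```

View pics/side0.png

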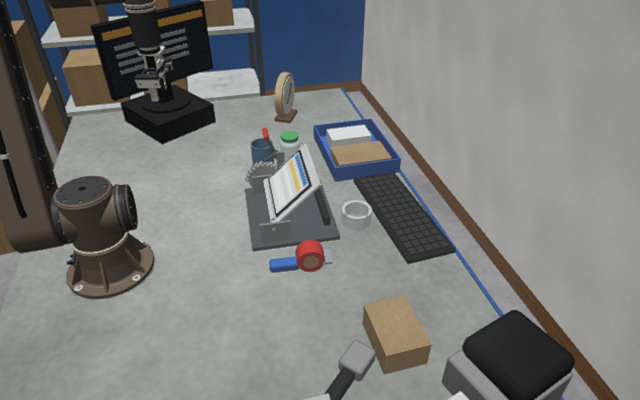

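View pics/top0.png

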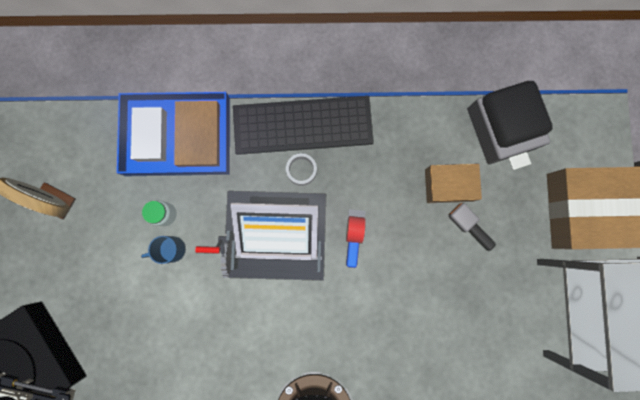

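The side view shows the panel tilted at about (290,185), with its free edge at (312,160) and the red lever at (266,133). The top view shows the stand at (275,235), yawed about -3°, and the lever at (208,250). The spotted points agree with the given geometry: tilt is about 0.77 and the stand origin is about (0.474, 0.102).

I'll go in high and come down behind the free edge with the fingers closed.

Request:
{"method": "play_rows", "body": {
  "plan": [
    [0, 0, -3.5, 0, 0, -5.5],
    [0, 0, -3.5, 0, 0, -5.5]
  ],
  "grip": 0
}}

```text
clock: 1.37
tool_pos: [0.1635, 0.6536, 0.314]
orientation: [179.7, -0.0, -2.8]
force: [0.2, 1.4, 1.2]
opening: 0.0794
gripper_force: 0.0
```

Request:
{"method": "play_rows", "body": {
  "plan": [
    [2.66, 2.84, 0, 0, 0, 0],
    [2.66, 2.84, 0, 0, 0, 0],
    [2.66, 2.84, 0, 0, 0, 0],
    [2.66, 2.84, 0, 0, 0, 0],
    [2.66, 2.84, 0, 0, 0, 0],
    [2.66, 2.84, 0, 0, 0, 0],
    [2.66, 2.84, 0, 0, 0, 0],
    [2.66, 2.84, 0, 0, 0, 0],
    [2.66, 2.84, 0, 0, 0, 0],
    [2.66, 2.84, 0, 0, 0, 0],
    [2.66, 2.84, 0, 0, 0, 0],
    [2.66, 2.84, 0, 0, 0, 0],
    [2.66, 2.84, 0, 0, 0, 0],
    [2.66, 2.84, 0, 0, 0, 0],
    [2.66, 2.84, 0, 0, 0, 0],
    [2.66, 2.84, 0, 0, 0, 0],
    [2.66, 2.84, 0, 0, 0, 0],
    [2.66, 2.84, 0, 0, 0, 0],
    [2.66, 2.84, 0, 0, 0, 0],
    [2.66, 2.84, 0, 0, 0, 0]
  ]
}}

```text
clock: 3.03
tool_pos: [0.6659, 0.0578, 0.3157]
orientation: [-180.0, -0.0, -3.0]
force: [0.4, 0.7, 0.1]
opening: 0.0003
gripper_force: 0.0
```

Request:
{"method": "play_rows", "body": {
  "plan": [
    [0, 0, 3, 0, 0, 0],
    [0, 0, 3, 0, 0, 0],
    [0, 0, 3, 0, 0, 0],
    [0, 0, 3, 0, 0, 0],
    [0, 0, 0, 0, 0, 0]
  ]
}}

```text
clock: 3.45
tool_pos: [0.6614, 0.0587, 0.1887]
orientation: [179.9, 0.6, -3.1]
force: [-1.2, -0.2, -1.3]
opening: 0.0002
gripper_force: 0.0
```

Request:
{"method": "play_rows", "body": {
  "plan": [
    [-1, 0, 0, 0, 0, 0],
    [-1, 0, 0, 0, 0, 0],
    [-0.5, 0, 0, 0, 0, 0],
    [-0.5, 0, 0, 0, 0, 0],
    [-0.5, 0, 0, 0, 0, 0],
    [0, 0, 0, 0, 0, 0]
  ]
}}

```text
clock: 3.95
tool_pos: [0.6303, 0.0618, 0.1977]
orientation: [-179.9, -0.2, -3.0]
force: [0.8, -0.6, 0.3]
opening: 0.0004
gripper_force: 0.2
```

Request:
{"method": "play_rows", "body": {
  "plan": [
    [-0.3, 0, 0, 0, 0, 0],
    [-0.3, 0, 0, 0, 0, 0],
    [-0.3, 0, 0, 0, 0, 0],
    [0, 0, 0, 0, 0, 0]
  ]
}}

```text
clock: 4.28
tool_pos: [0.6269, 0.0621, 0.2003]
orientation: [-179.9, -0.8, -2.9]
force: [13.6, -3.4, 8.2]
opening: 0.0004
gripper_force: 7.2
```

Request:
{"method": "play_rows", "body": {
  "plan": [
    [-0.3, 0, 0, 0, 0, 0],
    [-0.3, 0, 0, 0, 0, 0],
    [0, 0, 0, 0, 0, 0]
  ]
}}

```text
clock: 4.53
tool_pos: [0.6237, 0.0624, 0.2026]
orientation: [-179.9, -1.2, -2.9]
force: [19.7, -5.9, 14.0]
opening: 0.0005
gripper_force: 15.8
```

Run:
```python
from h import *
s=pic('side','side1')['frame'][:,:,::-1]
cv2.imwrite('pics/c1.png',cv2.resize(s[80:260,220:400],(720,720),interpolation=cv2.INTER_CUBIC)[:600])
print([(f(d['position']),round(d['score'],2)) for d in spot_point('side','panel_edge')])
```

```text
[([0.6083, 0.0977, 0.2134], 0.85)]
```

View pics/c1.png

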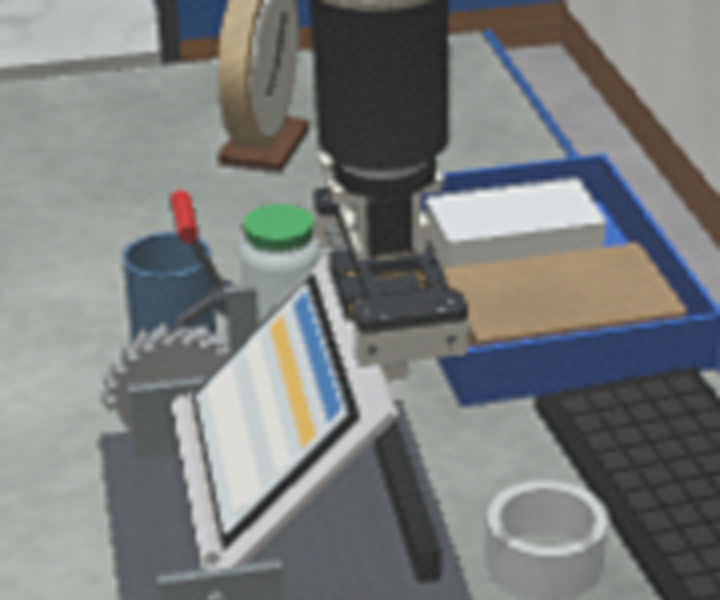

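The crop shows the closed finger behind the free edge at about (395,370), and the panel has started up (edge z 0.213). The upward force is friction from the rising edge, so I'll move the finger up along the arc with it.

Request:
{"method": "play_rows", "body": {
  "plan": [
    [0, 0, -0.5, 0, 0, 0],
    [0, 0, -0.5, 0, 0, 0],
    [-0.3, 0, -0.3, 0, 0, 0],
    [0, 0, 0, 0, 0, 0]
  ]
}}

```text
clock: 4.97
tool_pos: [0.615, 0.0627, 0.2115]
orientation: [-179.9, -0.4, -3.0]
force: [5.5, -0.4, 6.4]
opening: 0.0004
gripper_force: 7.7
```

Request:
{"method": "play_rows", "body": {
  "plan": [
    [-0.3, 0, -0.3, 0, 0, 0],
    [-0.3, 0, -0.3, 0, 0, 0],
    [0, 0, 0, 0, 0, 0]
  ]
}}

```text
clock: 5.22
tool_pos: [0.6085, 0.063, 0.2172]
orientation: [-179.9, -0.4, -3.0]
force: [4.7, 0.5, 5.8]
opening: 0.0004
gripper_force: 7.2
```

Run:
```python
from h import *
for c in ('side','top'):
    for i in range(2):
        snapshot(c); print(c,[(f(d['position']),round(d['score'],2)) for d in spot_point(c,'panel_edge')[:1]],[(f(d['position']),round(d['score'],2)) for d in spot_point(c,'pawl_handle')[:1]])
```

```text
side [([0.5895, 0.0974, 0.2242], 0.83)] [([0.5048, 0.2644, 0.2164], 0.58)]
side [([0.5914, 0.0961, 0.2251], 0.81)] [([0.5028, 0.2637, 0.2175], 0.74)]
top [([0.5906, 0.0951, 0.2219], 0.95)] [([0.5095, 0.2675, 0.225], 0.47)]
top [([0.5949, 0.0945, 0.2203], 0.63)] [([0.5089, 0.2687, 0.2231], 0.62)]
```

Request:
{"method": "play_rows", "body": {
  "plan": [
    [0.4, 0, 0.3, 0, 0, 0],
    [0.6, 0, 0, 0, 0, 0],
    [1.5, 0, 0, 0, 0, 0],
    [1.5, 0, 0, 0, 0, 0],
    [0, 0, -3.4, 0, 0, 0],
    [0, 0, -3.4, 0, 0, 0],
    [0, 0, -3.5, 0, 0, 0],
    [-2.5, -2.63, 0, 0, 0, 0],
    [-2.5, -2.63, 0, 0, 0, 0],
    [-2.5, -2.63, 0, 0, 0, 0],
    [-2.5, -2.63, 0, 0, 0, 0],
    [-2.5, -2.63, 0, 0, 0, 0],
    [-2.5, -2.63, 0, 0, 0, 0],
    [-2.5, -2.63, 0, 0, 0, 0],
    [-2.5, -2.63, 0, 0, 0, 0],
    [0, 0, 0, 0, 0, 0]
  ]
}}

```text
clock: 7.15
tool_pos: [0.4542, 0.2847, 0.3144]
orientation: [-180.0, 0.1, -2.8]
force: [1.1, -0.2, 0.9]
opening: 0.0004
gripper_force: 0.0
```

Run:
```python
from h import *
for c in ('side','top'):
    snapshot(c)
    for t in ('panel_edge','pawl_handle'): print(c,[(f(d['position']),round(d['score'],2)) for d in spot_point(c,t)[:1]])
```

```text
side [([0.5866, 0.0958, 0.2253], 0.62)]
side [([0.5071, 0.2666, 0.2163], 0.64)]
top [([0.5951, 0.0969, 0.2209], 0.64)]
top [([0.5086, 0.2679, 0.2264], 0.71)]
```

The panel is staying at about 0.9. Next I'll go down beside the handle and push it towards +x.

Request:
{"method": "play_rows", "body": {
  "plan": [
    [0, 0, 3, 0, 0, 0],
    [0, 0, 3, 0, 0, 0],
    [0, 0, 3, 0, 0, 0],
    [0, 0, 0, 0, 0, 0],
    [1, 0, 0, 0, 0, 0],
    [1, 0, 0, 0, 0, 0],
    [0.5, 0, 0, 0, 0, 0],
    [0, 0, 0, 0, 0, 0]
  ]
}}

```text
clock: 8.12
tool_pos: [0.4844, 0.2802, 0.226]
orientation: [-179.9, -0.1, -3.1]
force: [-0.2, 0.2, 0.5]
opening: 0.0002
gripper_force: 0.0
```

Request:
{"method": "play_rows", "body": {
  "plan": [
    [0.5, 0, 0, 0, 0, 0],
    [0.5, 0, 0, 0, 0, 0],
    [0.5, 0, 0, 0, 0, 0],
    [0, 0, 0, 0, 0, 0]
  ]
}}

```text
clock: 8.45
tool_pos: [0.4981, 0.2792, 0.2248]
orientation: [-180.0, -0.0, -3.0]
force: [-0.4, -1.1, -0.3]
opening: 0.0002
gripper_force: 0.1
```

Request:
{"method": "play_rows", "body": {
  "plan": [
    [0.5, 0, 0.4, 0, 0, 0],
    [0.5, 0, 0.2, 0, 0, 0],
    [0.5, 0, 0, 0, 0, 0],
    [0, 0, 0, 0, 0, 0]
  ]
}}

```text
clock: 8.78
tool_pos: [0.513, 0.2782, 0.2181]
orientation: [180.0, 0.0, -3.0]
force: [0.7, 0.1, -0.1]
opening: 0.0006
gripper_force: 0.0
```

Request:
{"method": "play_rows", "body": {
  "plan": [
    [0.5, 0, 0, 0, 0, 0],
    [0.5, 0, 0, 0, 0, 0],
    [0.5, 0, 0, 0, 0, 0],
    [0.5, 0, 0, 0, 0, 0],
    [0, 0, 0, 0, 0, 0]
  ]
}}

```text
clock: 9.2
tool_pos: [0.5331, 0.2772, 0.2184]
orientation: [180.0, -0.0, -3.0]
force: [0.8, 0.7, 0.4]
opening: 0.0005
gripper_force: 0.0
```

Run:
```python
from h import *
for c in ('side','top'):
    snapshot(c)
    for t in ('panel_edge','pawl_handle'): print(c,[(f(d['position']),round(d['score'],2)) for d in spot_point(c,t)[:1]])
```

```text
side [([0.593, 0.0953, 0.2238], 0.65)]
side [([0.5561, 0.2639, 0.216], 0.52)]
top [([0.5963, 0.096, 0.222], 0.89)]
top [([0.5602, 0.266, 0.2207], 0.59)]
```

The lever is at the released stop: the handle is at x = 0.558 and the pivot at 0.529. Now I'll move back and go above the panel face near the free edge.

Request:
{"method": "play_rows", "body": {
  "plan": [
    [-1, 0, 0, 0, 0, 0],
    [-1, 0, 0, 0, 0, 0],
    [0, 0, -3.4, 0, 0, 0],
    [0, 0, -3.3, 0, 0, 0],
    [0, 0, -3.3, 0, 0, 0],
    [1.24, 3.47, 0, 0, 0, 0],
    [1.24, 3.47, 0, 0, 0, 0],
    [1.24, 3.47, 0, 0, 0, 0],
    [1.24, 3.47, 0, 0, 0, 0],
    [1.24, 3.47, 0, 0, 0, 0],
    [1.24, 3.47, 0, 0, 0, 0],
    [0, 0, 2, 0, 0, 0],
    [0, 0, 2.5, 0, 0, 0],
    [0, 0, 2, 0, 0, 0],
    [0, 0, 0, 0, 0, 0],
    [0, 0, 0, 0, 0, 0]
  ]
}}

```text
clock: 10.83
tool_pos: [0.5746, 0.0664, 0.2534]
orientation: [179.9, 0.1, -3.0]
force: [0.1, -0.7, 1.1]
opening: 0.0006
gripper_force: 0.0
```

Run:
```python
from h import *
o=get_obs(); print(f(o['tool_pos']))
for c in ('side','top'):
    snapshot(c)
    for t in ('panel_edge','pawl_handle'): print(c,[(f(d['position']),round(d['score'],2)) for d in spot_point(c,t)[:1]])
t=np.linspace(.9,0,41); X=190*np.cos(t)-5*np.sin(t)-9.5; Z=84+190*np.sin(t)+5*np.cos(t)
print(np.round(np.c_[t[1:],474-1.6+X[1:],Z[1:],np.diff(X)/10,-np.diff(Z)/10],2).tolist())
```

```text
[0.5746, 0.0664, 0.2534]
side []
side [([0.4759, 0.0997, 0.0636], 0.62)]
top []
top []
[[0.88, 580.48, 233.33, 0.34, 0.26], [0.86, 583.81, 230.65, 0.33, 0.27], [0.83, 587.08, 227.89, 0.33, 0.28], [0.81, 590.28, 225.06, 0.32, 0.28], [0.79, 593.42, 222.16, 0.31, 0.29], [0.76, 596.5, 219.19, 0.31, 0.3], [0.74, 599.51, 216.15, 0.3, 0.3], [0.72, 602.45, 213.04, 0.29, 0.31], [0.7, 605.31, 209.87, 0.29, 0.32], [0.68, 608.11, 206.63, 0.28, 0.32], [0.65, 610.83, 203.34, 0.27, 0.33], [0.63, 613.48, 199.98, 0.26, 0.34], [0.61, 616.05, 196.56, 0.26, 0.34], [0.58, 618.54, 193.09, 0.25, 0.35], [0.56, 620.96, 189.56, 0.24, 0.35], [0.54, 623.29, 185.97, 0.23, 0.36], [0.52, 625.55, 182.34, 0.23, 0.36], [0.5, 627.72, 178.66, 0.22, 0.37], [0.47, 629.81, 174.92, 0.21, 0.37], [0.45, 631.81, 171.15, 0.2, 0.38], [0.43, 633.73, 167.32, 0.19, 0.38], [0.4, 635.56, 163.46, 0.18, 0.39], [0.38, 637.3, 159.55, 0.17, 0.39], [0.36, 638.96, 155.61, 0.17, 0.39], [0.34, 640.53, 151.63, 0.16, 0.4], [0.32, 642.0, 147.62, 0.15, 0.4], [0.29, 643.39, 143.57, 0.14, 0.4], [0.27, 644.68, 139.5, 0.13, 0.41], [0.25, 645.89, 135.39, 0.12, 0.41], [0.23, 647.0, 131.26, 0.11, 0.41], [0.2, 648.01, 127.11, 0.1, 0.42], [0.18, 648.94, 122.93, 0.09, 0.42], [0.16, 649.76, 118.74, 0.08, 0.42], [0.14, 650.5, 114.53, 0.07, 0.42], [0.11, 651.14, 110.3, 0.06, 0.42], [0.09, 651.68, 106.06, 0.05, 0.42], [0.07, 652.13, 101.8, 0.04, 0.43], [0.05, 652.48, 97.54, 0.04, 0.43], [0.02, 652.74, 93.27, 0.03, 0.43], [0.0, 652.9, 89.0, 0.02, 0.43]]
```

Request:
{"method": "play_rows", "body": {
  "plan": [
    [0, 0, 0.7, 0, 0, 0],
    [0, 0, 0.6, 0, 0, 0],
    [0, 0, 0.4, 0, 0, 0],
    [0, 0, 0, 0, 0, 0]
  ]
}}

```text
clock: 11.47
tool_pos: [0.5748, 0.0663, 0.235]
orientation: [180.0, 0.1, -3.0]
force: [-0.6, -0.0, 0.5]
opening: 0.0004
gripper_force: 0.0
```

Request:
{"method": "play_rows", "body": {
  "plan": [
    [0.3, 0, 0.25, 0, 0, 0],
    [0.3, 0, 0.25, 0, 0, 0],
    [0, 0, 0, 0, 0, 0]
  ]
}}

```text
clock: 11.72
tool_pos: [0.5817, 0.066, 0.2309]
orientation: [180.0, 0.1, -3.0]
force: [-0.7, 0.1, 0.1]
opening: 0.0005
gripper_force: 0.5
```

Request:
{"method": "play_rows", "body": {
  "plan": [
    [0.33, 0, 0.27, 0, 0, 0],
    [0.32, 0, 0.28, 0, 0, 0],
    [0.32, 0, 0.28, 0, 0, 0],
    [0.3, 0, 0.3, 0, 0, 0]
  ]
}}

```text
clock: 12.05
tool_pos: [0.5946, 0.0654, 0.22]
orientation: [180.0, -0.0, -3.0]
force: [-1.4, -0.1, 1.1]
opening: 0.0003
gripper_force: 1.0
```

Run:
```python
from h import *
s=pic('side','side2')['frame'][:,:,::-1]
cv2.imwrite('pics/c2.png',cv2.resize(s[80:230,220:400],(720,600),interpolation=cv2.INTER_CUBIC))
for t in ('panel_edge','pawl_handle'): print([(f(d['position']),round(d['score'],2)) for d in spot_point('side',t)[:1]])
print(f(get_obs()['tool_pos']),f(get_obs()['force']))
```

```text
[([0.6095, 0.0947, 0.2088], 0.95)]
[([0.5575, 0.2647, 0.2161], 0.52)]
[0.5948, 0.0655, 0.22] [-0.0673, -0.3057, 0.2452]
```

View pics/c2.png

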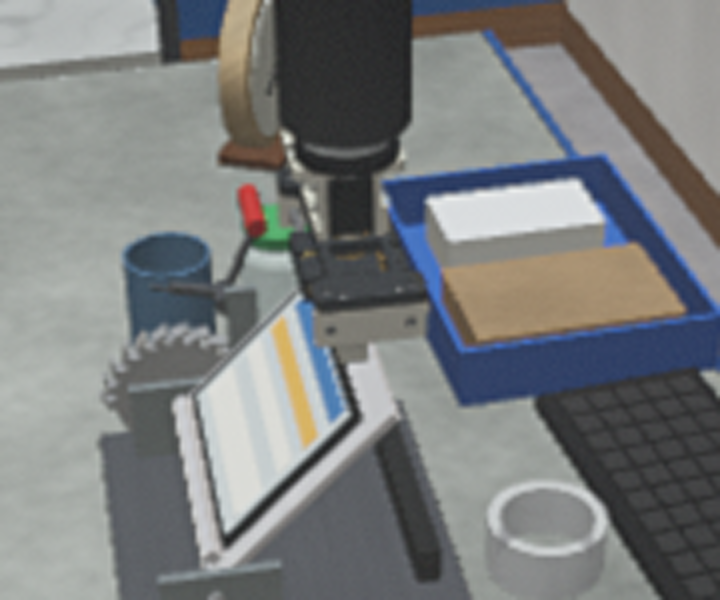

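The crop shows the fingertip on the plate at (350,352) beyond the tablet, and the panel is following it down. The lever leans to the far side at (250,210) and the pawl is clear of the wheel. I'll carry on along the arc.

Request:
{"method": "play_rows", "body": {
  "plan": [
    [0.3, 0, 0.3, 0, 0, 0],
    [0.3, 0, 0.3, 0, 0, 0],
    [0.29, 0, 0.31, 0, 0, 0],
    [0.29, 0, 0.32, 0, 0, 0],
    [0.28, 0, 0.32, 0, 0, 0],
    [0.27, 0, 0.33, 0, 0, 0],
    [0.26, 0, 0.34, 0, 0, 0],
    [0.26, 0, 0.34, 0, 0, 0]
  ]
}}

```text
clock: 12.87
tool_pos: [0.6171, 0.0644, 0.1943]
orientation: [-180.0, -0.0, -3.0]
force: [-1.0, 0.5, 1.6]
opening: 0.0004
gripper_force: 0.9
```

Request:
{"method": "play_rows", "body": {
  "plan": [
    [0.25, 0, 0.35, 0, 0, 0],
    [0.24, 0, 0.35, 0, 0, 0],
    [0.23, 0, 0.36, 0, 0, 0],
    [0.23, 0, 0.36, 0, 0, 0],
    [0.22, 0, 0.37, 0, 0, 0],
    [0.21, 0, 0.37, 0, 0, 0],
    [0.2, 0, 0.38, 0, 0, 0],
    [0.19, 0, 0.38, 0, 0, 0]
  ]
}}

```text
clock: 13.53
tool_pos: [0.6345, 0.0634, 0.165]
orientation: [180.0, 0.0, -3.0]
force: [-0.8, 1.0, 2.0]
opening: 0.0006
gripper_force: 0.9
```

Request:
{"method": "play_rows", "body": {
  "plan": [
    [0.18, 0, 0.39, 0, 0, 0],
    [0.17, 0, 0.39, 0, 0, 0],
    [0.17, 0, 0.39, 0, 0, 0],
    [0.16, 0, 0.4, 0, 0, 0],
    [0.15, 0, 0.4, 0, 0, 0],
    [0.14, 0, 0.4, 0, 0, 0],
    [0.13, 0, 0.41, 0, 0, 0],
    [0.12, 0, 0.41, 0, 0, 0],
    [0.11, 0, 0.41, 0, 0, 0]
  ]
}}

```text
clock: 14.28
tool_pos: [0.6482, 0.0627, 0.1293]
orientation: [-180.0, -0.1, -3.0]
force: [1.3, 0.7, 1.9]
opening: 0.0004
gripper_force: 1.1
```

Request:
{"method": "play_rows", "body": {
  "plan": [
    [0.1, 0, 0.41, 0, 0, 0],
    [0.09, 0, 0.41, 0, 0, 0],
    [0.08, 0, 0.41, 0, 0, 0],
    [0.07, 0, 0.41, 0, 0, 0],
    [0.06, 0, 0.41, 0, 0, 0],
    [0.05, 0, 0.41, 0, 0, 0]
  ]
}}

```text
clock: 14.78
tool_pos: [0.6521, 0.0624, 0.1044]
orientation: [180.0, 0.0, -3.0]
force: [0.5, -0.4, 2.2]
opening: 0.0006
gripper_force: 0.9
```

Request:
{"method": "play_rows", "body": {
  "plan": [
    [0.03, 0, 0.25, 0, 0, 0],
    [0.03, 0, 0.25, 0, 0, 0],
    [0.02, 0, 0.25, 0, 0, 0],
    [0.02, 0, 0.2, 0, 0, 0],
    [0, 0, 0.15, 0, 0, 0],
    [0, 0, 0, 0, 0, 0]
  ]
}}

```text
clock: 15.28
tool_pos: [0.653, 0.0623, 0.0955]
orientation: [180.0, -0.0, -3.0]
force: [-4.6, 0.2, 13.2]
opening: 0.0004
gripper_force: 6.8
```

Request:
{"method": "play_rows", "body": {
  "plan": [
    [0, 0, 0.15, 0, 0, 0],
    [0, 0, 0.1, 0, 0, 0],
    [0, 0, 0, 0, 0, 0]
  ]
}}

```text
clock: 15.53
tool_pos: [0.6532, 0.0623, 0.0949]
orientation: [180.0, -0.1, -3.0]
force: [-9.7, 0.9, 26.2]
opening: 0.0004
gripper_force: 12.5
```

Request:
{"method": "play_rows", "body": {
  "plan": [
    [0, 0, -0.5, 0, 0, 0],
    [0, 0, -1, 0, 0, 0],
    [0, 0, -3, 0, 0, 0],
    [0, 0, -4, 0, 0, 0],
    [0, 0, -4, 0, 0, 0],
    [0, 0, -4, 0, 0, 0],
    [0, 0, -4, 0, 0, 0],
    [-3, 3, 0, 0, 0, 0],
    [-3, 3, 0, 0, 0, 0],
    [-3, 3, 0, 0, 0, 0],
    [-3, 3, 0, 0, 0, 0],
    [-3, 3, 0, 0, 0, 0],
    [-3, 3, 0, 0, 0, 0],
    [0, 3, 0, 0, 0, 0],
    [0, 3, 0, 0, 0, 0],
    [0, 0, 0, 0, 0, 0]
  ]
}}

```text
clock: 16.87
tool_pos: [0.4627, -0.1681, 0.2968]
orientation: [180.0, -0.0, -3.2]
force: [-0.2, 0.4, -0.0]
opening: 0.0006
gripper_force: 0.0
```

Run:
```python
from h import *
for c in ('side','top'):
    s=pic(c,c+'3')['frame'][:,:,::-1]
    if c=='side': cv2.imwrite('pics/c3.png',cv2.resize(s[90:270,200:400],(800,600)[:1]+(720,),interpolation=cv2.INTER_CUBIC)[:600])
    for t in ('panel_edge','pawl_handle','tape_gun','tape_roll','mug','jar'): print(c,t,[(f(d['position']),round(d['score'],2)) for d in spot_point(c,t)[:1]])
```

```text
side panel_edge [([0.6693, 0.0928, 0.0725], 0.82)]
side pawl_handle []
side tape_gun [([0.5307, -0.1313, -0.003], 0.74)]
side tape_roll [([0.7399, 0.0258, -0.0027], 0.68)]
side mug [([0.5037, 0.4322, 0.0032], 0.6)]
side jar [([0.6072, 0.4606, -0.0003], 0.76)]
top panel_edge [([0.6713, 0.0906, 0.0713], 0.7)]
top pawl_handle [([0.5574, 0.2707, 0.2212], 0.81)]
top tape_gun [([0.528, -0.1346, -0.0015], 0.79)]
top tape_roll [([0.7411, 0.024, -0.001], 0.61)]
top mug [([0.5066, 0.4342, -0.0009], 0.67)]
top jar [([0.6152, 0.4531, 0.0034], 0.75)]
```

View pics/c3.png

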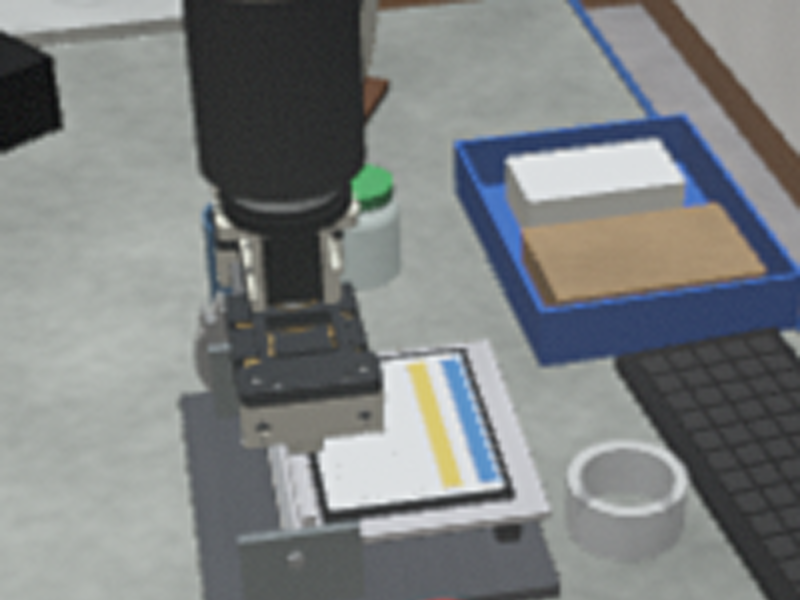

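The crop shows the panel lying level at (400,440) with the tablet on it. The spotted edge height is 0.072, the lever is at the released stop (handle x = 0.557), and the bystanders haven't moved.

```bash
python3 -c "
from plant import *
print(close_job())"
```

```text
the job is handed in; nothing more can be done
None
```

The job is handed in: I raised the panel to about 0.9 rad, flipped the lever to its released stop and left it there, and lowered the panel flat onto its stop; the tape gun, tape roll, mug and jar had not moved (scanner and carton not re-measured).

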